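# Close the dowel pot airtight

### The job

Beech dowel pins swell in damp air, so close their pot: set the black lid level on the neck of the clear square pot and screw it down clockwise until you feel the rubber seal take up and the lid is snug, but stop there and do not overtighten it, which crushes the seal. Let go of the lid when done, and leave the other things on the bench where they are.

Things in the scene. Friction and masses are not known exactly. Their poses are not given: they have to be found in the camera images.
- lid: Black screw lid, fine-ribbed rim, loose on the bench, open side down: 67 mm across, 26 mm high, 22 mm deep inside, 0.16 kg. Origin: centre of its lower edge; z up. Inside the lower edge are three thread lugs 7 mm long, 1 to 3.2 mm above the origin, at 0, 120 and 240 degrees from its x axis. Grip it by the rim. It stays where it is left turned: the thread holds by friction.
- lid_mark (a point): Orange mark on the lid's top near the rim, 21 mm from the lid's centre along its x axis, 26 mm above its lower edge; a lug is right below it. Axes as the lid's.
- pot: Clear square pot of dowel pins, 74 x 74 mm, keyed in a square plywood block (112 x 112 mm, 24 mm high) screwed to the bench, so it neither moves nor turns. Origin: centre of the block's underside, on the bench; z up. Its shoulder is 80 mm above the origin; on it a white round neck, 46 mm across without the thread (57 mm with it), rises to 102 mm.
- pot_thread (a point): On the neck's axis, 91 mm above the pot's origin, axes as the pot's. Thread: three ribs 2.2 mm thick, starting at 0, 120 and 240 degrees anticlockwise from the x axis, undersides here at this height, each falling clockwise for 137 degrees, 18 mm per full turn. Lugs enter under the starts; then the lid sinks 2.9 mm per rad clockwise.
- pot_mouth (a point): Centre of the neck's top, 102 mm above the pot's origin. Set on with its lugs 20 degrees anticlockwise of the thread starts, the lid rests with its lower edge 87 mm above the bench; at other angles up to 5 mm higher, and it engages when turned clockwise. On the neck it has 2.4 mm of play to every side. Turn it in grasps of about 1.2 rad.
- pot_seal (a point): Nominal place, 107 mm above the pot's origin, of the black rubber seal's top; truly it stands 3.5 to 6.5 mm above the neck, unknown. So the lid meets it 0.5 to 1.6 rad clockwise of the thread starts. Free, the lid turns with under 0.1 N m; then it climbs about 1.5 N m per rad (read while turning; it eases by a third when held still). Snug is 0.4 to 0.65 N m; from about 0.8 the seal is crushed.
- tape_measure: Bystander: yellow and black pocket tape measure, 39 x 70 mm and 64 mm high. Origin at the centre of its underside.
- chisel: Bystander: carving chisel lying flat with a turned handle, 212 mm long along its y axis, 26 mm high. Origin at the centre of its underside.
- turned_knob: Bystander: small turned wooden drawer knob standing on its base, 44 mm across, 48 mm high. Origin at the centre of its underside.
- cork_block: Bystander: cork sanding block, 61 x 110 mm, 36 mm high. Origin at the centre of its underside.
Not all that is in view belongs to the job. What is shaped like the pot but purple is not meant. What is shaped like the lid but green is not meant.

How it is judged:
By the outcome, as a careful person would: the job done as asked, in the order asked, and still so for the second after the job is handed in, with the robot touching nothing.
It also fails if it takes over 64 s, if anything falls off the work surface, if the arm or the gripper's body presses on something with over 40 N, if the wrist force passes 120 N, or if a joint passes its speed limit or range.

### The arm

A 6-joint arm with a two-finger parallel gripper is mounted at the origin on a cart in front of the work surface, level with it; the furniture and walls round the work are solid. World frame = base frame: x ahead of the robot, y to its left, z up, the work surface at z = 0. Lengths are in m, angles in rad, forces in N, time in s.
With the tool pointing down it reaches from about 0.275 to 0.725 m from the base axis. Payload 5.6 kg.
Tool frame: the origin (TCP) lies at the very end of the fingers, on their centre line; the grasp point (between the pads) lies 19 mm behind it; z points along the fingers, y is the line along which they close (so a half turn about z gives the same grasp; the last joint's range is limited). The gripper opens to 85 mm and grips with 20 to 120 N. Pads are 22 mm wide; open, the fingers measure 114 mm over their backs; the gripper's body (76 mm by 85 mm) begins 54 mm behind the grasp point. The pads swing forward as they close: fully open they stand 13 mm farther back than shut.
Start: joints at [-0.875, 0.255, 0.108, 0, -1.424, -0.285], TCP at [0.22, -0.504, 0.231] pointing down, gripper open.
Joint ranges: [-2.95, 2.95], [-1.21, 1.97], [-1.09, 1.5], [-2.87, 1.71], [-2.94, -0.07], [-3.05, 3.05]. Speed limits (rad/s): [2.57, 2.57, 3.14, 3.14, 3.14, 3.14].

### API

Orientations are given as a rotation vector (axis times angle).
In Python, from plant import r gives the robot as it stands.
- The arm moves only by the tool step_arm, never from a script. Its argument "series" is a list of rows, each a list of 7 numbers: the shift along the tool's x, y, z in units of 30 mm (1.0 is 30 mm), then the turn, a rotation vector about the tool's x, y, z in units of 6 degrees (1.0 is 6 degrees), then the finger opening in mm, from 0 to 85.4. A call has 1 to 8 rows; each row shifts and turns the commanded pose from where the row before left it, along the tool's axes as they then stand; what a row does not reach is not made up. A row lasts 1/12 s, in which the tool goes at most 41.7 mm and 7.16 degrees, less where a joint would pass 70% of its speed; a pose out of reach is approached as far as the arm can. A call is refused whole if a number of a shift passes 1 or a number of a turn 1, either way. A call with a gripper value outside its range is refused whole. The fingers move at their own pace and stop on an object; the grip force is fixed at half the most. Time passes only in rows, so rows that do not move let the fingers close. It gives the time, the measured TCP pose, the force, the opening and the grip force at its end, in the units of the state.
- r.state(): the state, without advancing time (a new reading comes with each control period).
- r.grab_frame(name): name is "side" or "top" or "wrist"; returns a dict with "img" (400x640x3 uint8, red, green, blue), "camera_matrix" (3x3 intrinsics, pixels), "T" (4x4, takes a point from camera to world coordinates); the wrist camera has in their place "T_tool_cam" (4x4, takes a point from camera to tool coordinates, whose origin is the TCP and whose axes are the flange's). Camera axes: x right, y down, z forward; pixel columns grow to the right and rows downward; lengths in m; the calibration is good to about 2 mm. A picture is of the moment at which its call begins: read the wrist's pose just before it. There is no depth.
- r.finish_job(): hands the job in; it is judged then, once.
The state is a dict: "time": time; "q": joint angles; "joint_vel": joint speeds; "tau": joint torques, N m; "eef_pos": TCP position; "orientation": TCP orientation; "contact_force": force on the tool from outside, world axes, zero at the start; "torque": the same for the moment, N m; "gripper_width": finger opening in m; "grip_force": force on a finger pad.
Only numpy, scipy, OpenCV 4.12 (cv2) and the standard library are available. Lean on these libraries where they do the work, as an engineer would, in place of code of your own. Each camera call takes 0.05 s, during which the arm holds its last target. There are 200 camera calls.

## Working session

There is one attempt and no reset: what is moved stays moved. The work goes in short steps, Python scripts to look and compute and a tool call to move; the robot and the scene stay as the last step left them, time stands still between calls to the robot, and variables do not carry over. Pictures are saved under pics/ and viewed, at most 10 in all, crops included, and the job is handed in when it is done.

Besides the shell and the picture viewer there is one more tool, called after "Call:" by a JSON object that holds its "method" and its "body", one argument or row to a line. step_arm: Moves the arm, as the interface text tells. Its arguments: {"type":"object","properties":{"series":{"type":"array","items":{"type":"array","items":{"type":"number"}}}},"required":["series"]}

```bash
ls; mkdir -p pics; python3 - <<'E'
from plant import r
import cv2,numpy as np
s=r.state();print(s)
for n in("side","top"):
    f=r.grab_frame(n);cv2.imwrite(f"pics/{n}0.png",f["img"][:,:,::-1]);np.savez(f"{n}0.npz",**f);print(n,f["camera_matrix"].round(1).tolist(),f["T"].round(3).tolist())
E
```

```text
pics
{'time': 0.0, 'q': array([-8.75431481e-01,  2.55743121e-01,  1.06995913e-01, -5.36205000e-04,
       -1.42390068e+00, -2.84596594e-01]), 'joint_vel': array([ 0.00055505, -0.00133217, -0.00074557, -0.00130745,  0.0003    ,
        0.00116932]), 'tau': array([ 1.28624593e-03, -3.86628592e+01,  2.37939763e+01,  5.36509439e+00,
       -6.09574956e-03,  4.11642611e-05]), 'eef_pos': array([ 0.21948956, -0.50375169,  0.23038505]), 'orientation': array([ 6.40502559e-01, -3.07519392e+00, -2.95790084e-03]), 'contact_force': array([ 0.09629469,  0.41826888, -0.33038964]), 'torque': array([-0.02184923,  0.01542699,  0.0222841 ]), 'grip_force': 0.0, 'gripper_width': 0.08548140463708906}
side [[485.9, 0.0, 323.8], [0.0, 485.9, 207.2], [0.0, 0.0, 1.0]] [[-0.995, -0.072, 0.066, 0.407], [-0.098, 0.696, -0.711, 0.923], [0.006, -0.714, -0.7, 1.019], [0.0, 0.0, 0.0, 1.0]]
top [[520.0, 0.0, 314.7], [0.0, 520.0, 194.1], [0.0, 0.0, 1.0]] [[0.001, -0.998, 0.064, 0.421], [-1.0, 0.0, 0.017, -0.02], [-0.017, -0.064, -0.998, 1.466], [0.0, 0.0, 0.0, 1.0]]
```

View pics/top0.png

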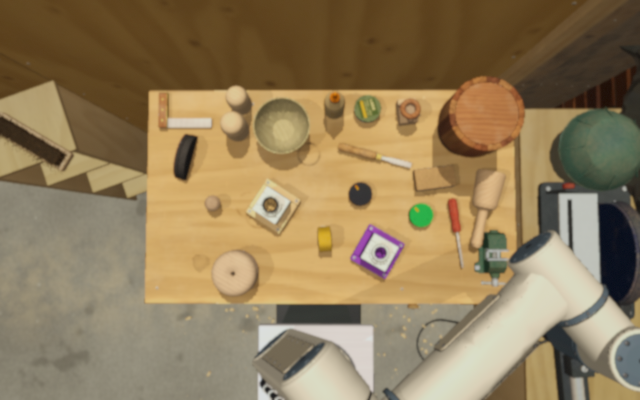

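View pics/side0.png

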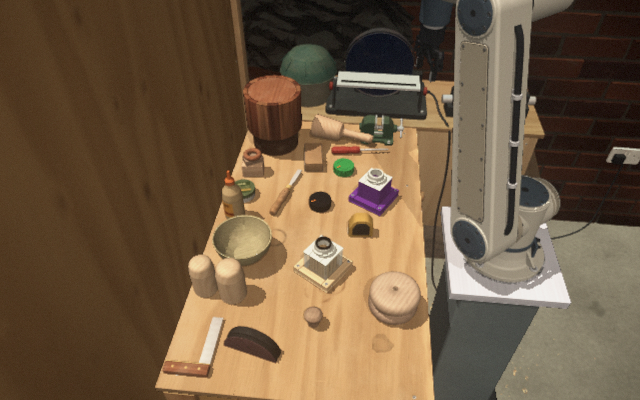

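Lid candidates: black lid at top (360,194) / side (320,202), green lid at top (420,215) / side (344,167, not meant), and the black brush at top (185,157, wrong shape). Pot candidates: clear pot on plywood at top (272,206) / side (323,258), and the purple one at top (377,252, not meant). I choose the black lid with the orange mark and the plywood pot.

```bash
cat > h.py <<'E'
import numpy as np,cv2
def ray(f,uv,T=None):
    T=f["T"] if T is None else T
    d=np.linalg.inv(f["camera_matrix"])@[uv[0],uv[1],1];d=T[:3,:3]@d
    return T[:3,3],d/np.linalg.norm(d)
def plane(f,uv,z,T=None):
    o,d=ray(f,uv,T);return o+d*(z-o[2])/d[2]
def cross(rays):
    A=sum(np.eye(3)-np.outer(d,d) for o,d in rays);b=sum((np.eye(3)-np.outer(d,d))@o for o,d in rays)
    x=np.linalg.solve(A,b);return x,[np.linalg.norm(np.cross(x-o,d)) for o,d in rays]
def blob(m,minA=8):
    n,l,s,c=cv2.connectedComponentsWithStats(m.astype(np.uint8))
    return [(s[i].tolist(),c[i].round(1).tolist()) for i in range(1,n) if s[i][4]>=minA],l
E
python3 - <<'E'
from h import *
top=dict(np.load("top0.npz"));side=dict(np.load("side0.npz"))
R={"top":(top,(340,174,380,214),(235,170,310,240)),"side":(side,(303,187,337,217),(288,230,358,292))}
big=[]
for n,(f,a,b) in R.items():
    im=f["img"];hsv=cv2.cvtColor(im,cv2.COLOR_RGB2HSV)
    for nm,(x0,y0,x1,y1) in(("lid",a),("pot",b)):
        c=hsv[y0:y1,x0:x1];H,S,V=[c[...,i].astype(int) for i in range(3)]
        if nm=="lid": ms={"black":V<75,"orange":(S>170)&(V>130)&(H<25)}
        else: ms={"white":(S<40)&(V>190),"dark":V<90}
        for k,m in ms.items():
            print(n,k,[(np.array(s[:2])+[x0,y0],s[2:],np.array(cc)+[x0,y0]) for s,cc in blob(m)[0]])
        big.append(cv2.resize(im[y0:y1,x0:x1],(390,300),interpolation=cv2.INTER_CUBIC))
cv2.imwrite("pics/crop0.png",np.vstack([np.hstack(big[:2]),np.hstack(big[2:])])[:,:,::-1])
E
```

```text
top black [(array([350, 184]), [21, 21, 326], array([360.2, 194.6]))]
top orange [(array([355, 185]), [4, 5, 13], array([356.4, 186.8]))]
top white [(array([253, 187]), [37, 37, 443], array([270.7, 203.8]))]
top dark []
side black [(array([310, 192]), [21, 20, 347], array([320.2, 201.7]))]
side orange [(array([311, 199]), [5, 3, 8], array([313. , 200.2]))]
side white [(array([304, 242]), [39, 24, 268], array([320.7, 253.4])), (array([323, 252]), [10, 4, 17], array([327.5, 253.7]))]
side dark [(array([352, 230]), [6, 5, 29], array([354.6, 232. ])), (array([316, 237]), [16, 12, 82], array([323.2, 242.1]))]
```

View pics/crop0.png

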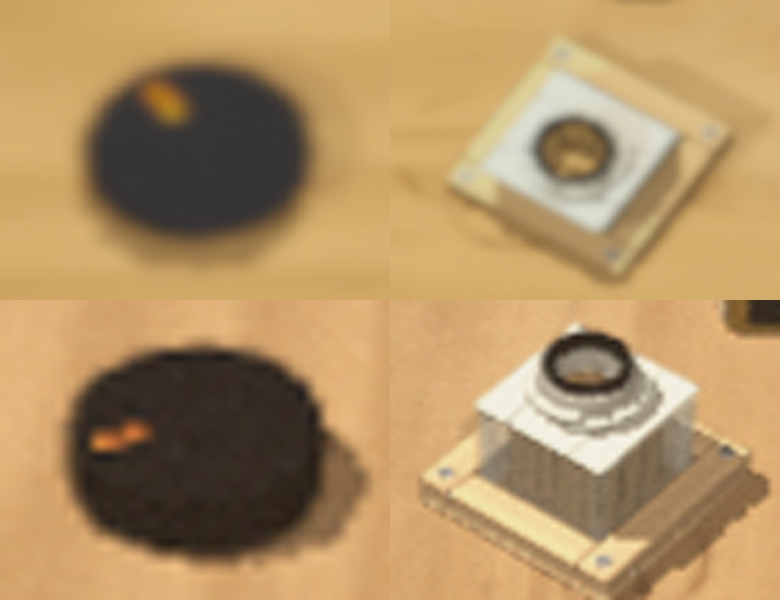

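The crop confirms a black lid with an orange mark at top (356,187) / side (313,200). The plywood pot has its black seal ring centred at top (270.2,205) / side (323.4,243), with four screw heads at the block's corners.

```bash
python3 - <<'E'
from h import *
top=dict(np.load("top0.npz"));side=dict(np.load("side0.npz"))
for n,a,b in(("mark",(356.4,186.8),(313,200.2)),("seal",(270.2,205),(323.4,243.0)),("lidblob",(360.2,194.6),(320.2,201.7))):
    print(n,*cross([ray(top,a),ray(side,b)]))
for z in(.02,.026):print("lid",plane(top,(360.4,194.2),z),plane(side,(320.3,200.0),z))
sc=np.array([(560,53),(712,132),(612,254),(466,176)],float);sc=np.c_[235+(sc[:,0]-390)/390*75,170+sc[:,1]/300*70]
P=np.array([plane(top,p,.024) for p in sc]);print(P.round(4),P.mean(0));e=np.roll(P,-1,0)-P
print(np.degrees(np.arctan2(e[:,1],e[:,0])),np.linalg.norm(e,axis=1))
from scipy.spatial.transform import Rotation as R
from plant import r
s=r.state();M=R.from_rotvec(s["orientation"]).as_matrix();print(M.round(3),s["eef_pos"])
E
```

```text
mark [ 0.53424103 -0.11197945  0.02694175] [np.float64(0.0007357916368384626), np.float64(0.0007357916368385032)]
seal [0.48064115 0.1192398  0.10296503] [np.float64(0.0009475151273780455), np.float64(0.000947515127377866)]
lidblob [ 0.5137571  -0.12345983  0.01186651] [np.float64(0.0009632874886211634), np.float64(0.0009632874886207752)]
lid [ 0.51339206 -0.12348329  0.02      ] [ 0.51431061 -0.12235331  0.02      ]
lid [ 0.51300686 -0.12305543  0.026     ] [ 0.51366527 -0.11607529  0.026     ]
[[0.5462 0.1347 0.024 ]
 [0.4948 0.053  0.024 ]
 [0.4159 0.1061 0.024 ]
 [0.4662 0.1845 0.024 ]] [0.4807859  0.11955836 0.024     ]
[-122.20168228  146.09185913   57.26844938  -31.89278398] [0.09653072 0.09512975 0.09319384 0.09422709]
[[-0.917 -0.399 -0.001]
 [-0.399  0.917  0.002]
 [ 0.     0.002 -1.   ]] [ 0.21949296 -0.50379157  0.23048671]
```

Call:
{"method": "step_arm", "body": {
  "series": [
    [-0.8, 0.44, 0, 0, 0, 0, 85],
    [-0.9, 0.5, 0, 0, 0, 0, 85],
    [-0.9, 0.5, 0, 0, 0, 0, 85],
    [-0.9, 0.5, 0, 0, 0, 0, 85],
    [-0.9, 0.5, 0, 0, 0, 0, 85],
    [-0.9, 0.5, 0, 0, 0, 0, 85],
    [-0.9, 0.5, 0, 0, 0, 0, 85],
    [-0.9, 0.5, 0, 0, 0, 0, 85]
  ]
}}

```text
time: 0.77
eef_pos: [0.3682, -0.3093, 0.231]
orientation: [0.641, -3.075, -0.001]
contact_force: [0.8, -1.4, 0.6]
gripper_width: 0.085
grip_force: 0.0
```

Call:
{"method": "step_arm", "body": {
  "series": [
    [-0.9, 0.5, 0, 0, 0, 0, 85],
    [-0.9, 0.5, 0, 0, 0, 0, 85],
    [-0.9, 0.5, 0, 0, 0, 0, 85],
    [-0.9, 0.5, 0, 0, 0, 0, 85],
    [-0.9, 0.5, 0, 0, 0, 0, 85],
    [0, 0, 0, 0, 0, -1, 85],
    [0, 0, 0, 0, 0, -1, 85],
    [0, 0, 0, 0, 0, -1, 85]
  ]
}}

```text
time: 1.43
eef_pos: [0.4616, -0.1874, 0.2307]
orientation: [1.123, -2.933, -0.001]
contact_force: [-0.1, 0.2, -0.0]
gripper_width: 0.0853
grip_force: 0.0
```

```bash
cat >> h.py <<'E'
from scipy.spatial.transform import Rotation as Rot
def M(s): return Rot.from_rotvec(s["orientation"]).as_matrix()
def rep(s):
    m=M(s);print("t %.2f"%s["time"],"q",s["q"].round(3),"p",s["eef_pos"].round(4),"yaw_y %.1f"%np.degrees(np.arctan2(m[1,1],m[0,1])),"z",m[:,2].round(3),"F",s["contact_force"].round(2),"T",s["torque"].round(3),"w %.4f"%s["gripper_width"])
def totool(s,d): return M(s).T@np.asarray(d)/.03
def wristT(s,f):
    T=np.eye(4);T[:3,:3]=M(s);T[:3,3]=s["eef_pos"];return T@f["T_tool_cam"]
E
python3 - <<'E'
from h import *
from plant import r
s=r.state();rep(s);f=r.grab_frame("wrist");T=wristT(s,f);np.savez("w1.npz",T=T,**f);cv2.imwrite("pics/w1.png",f["img"][:,:,::-1])
print(f["camera_matrix"].round(1).tolist(),f["T_tool_cam"].round(3).tolist());print(totool(s,np.array([.5137,-.123,.23])-s["eef_pos"]))
E
```

```text
t 1.43 q [-0.071  0.153 -0.022 -0.    -1.397 -0.769] p [ 0.4616 -0.1874  0.2307] yaw_y 131.9 z [-0.001  0.    -1.   ] F [-0.08  0.21 -0.02] T [0.026 0.044 0.079] w 0.0853
[[313.4, 0.0, 312.5], [0.0, 313.4, 203.2], [0.0, 0.0, 1.0]] [[-0.001, -0.954, -0.299, 0.075], [1.0, -0.001, -0.0, 0.0], [-0.0, -0.299, 0.954, -0.142], [0.0, 0.0, 0.0, 1.0]]
[-2.72446568  0.43711808  0.02100733]
```

View pics/w1.png

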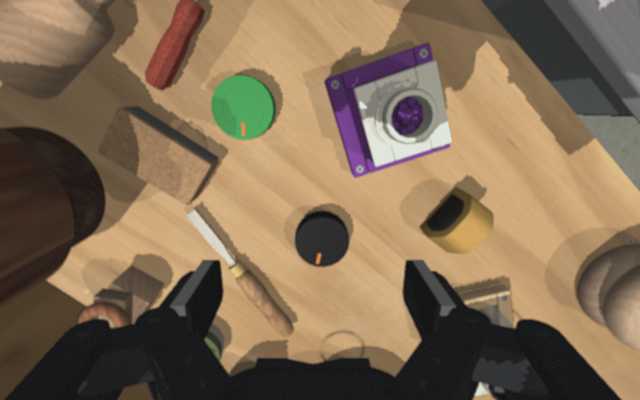

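The wrist view shows the black lid at (322,238) with its orange mark at (319,259). The chisel is to the left of the lid and the tape measure to the right, both clear of the fingers. I'll move over it.

Call:
{"method": "step_arm", "body": {
  "series": [
    [-0.7, 0.1, 0.2, 0, 0, 0, 85],
    [-0.7, 0.1, 0.5, 0, 0, 0, 85],
    [-0.7, 0.1, 0.7, 0, 0, 0, 85],
    [-0.6, 0.1, 0.8, 0, 0, 0, 85],
    [0, 0.03, 0.6, 0, 0, 0, 85],
    [0, 0, 0, 0, 0, 0, 85]
  ]
}}

```text
time: 1.98
eef_pos: [0.5111, -0.1236, 0.1428]
orientation: [1.109, -2.931, -0.007]
contact_force: [-0.4, 0.2, 0.0]
gripper_width: 0.0852
grip_force: 0.0
```

```bash
python3 - <<'E'
from h import *
from plant import r
s=r.state();rep(s);f=r.grab_frame("wrist");T=wristT(s,f);np.savez("w2.npz",T=T,**f);cv2.imwrite("pics/w2.png",f["img"][:,:,::-1])
res=[]
for n,mn in(("w1",1500),("w2",2500)):
    g=dict(np.load(n+".npz"));hsv=cv2.cvtColor(g["img"],cv2.COLOR_RGB2HSV).astype(int);H,S,V=hsv[...,0],hsv[...,1],hsv[...,2]
    m=((V<60)).astype(np.uint8);T=g["T"]
    Ti=np.linalg.inv(T);p=Ti@[.5137,-.123,.026,1];uv=g["camera_matrix"]@p[:3];uv=uv[:2]/uv[2]
    rad=int(0.045/p[2]*313);yy,xx=np.mgrid[:400,:640];reg=np.hypot(xx-uv[0],yy-uv[1])<rad
    o=reg&(H<20)&(S>170)&(V>130);b,_=blob(o,4);b.sort(key=lambda t:-t[0][4])
    c,l=blob((m>0)&reg,100);c.sort(key=lambda t:-t[0][4]);print(n,"pred",uv,"orange",b[:2],"lid",c[:2])
    res.append((g,T,b[0][1],c[0][1]))
print("mark",cross([ray(g,o,T) for g,T,o,c in res]))
print("lidblob",cross([ray(g,c,T) for g,T,o,c in res]))
for g,T,o,c in res: print(plane(g,c,.02,T))
E
```

```text
t 1.98 q [ 0.059  0.258 -0.116 -0.002 -1.205 -0.906] p [ 0.5111 -0.1236  0.1428] yaw_y 131.4 z [-0.009  0.001 -1.   ] F [-0.41  0.23  0.02] T [-0.005  0.166  0.018] w 0.0852
w1 pred [322.91771042 241.39713903] orange [] lid [([296, 211, 52, 54, 2166], [321.6, 237.2])]Traceback (most recent call last):
  File "<stdin>", line 12, in <module>
IndexError: list index out of range
```

View pics/w2.png

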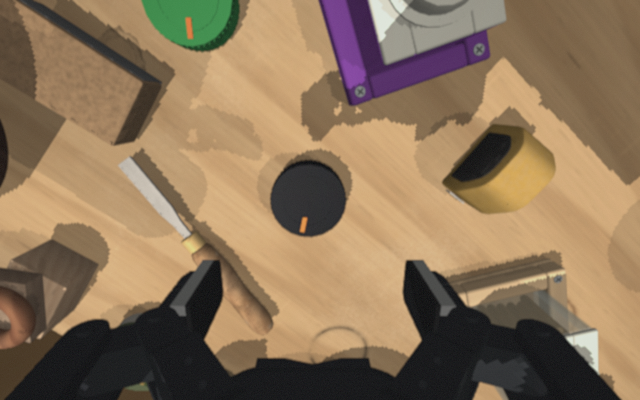

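The lid is at (308,199) in the second wrist view, with its mark at (304,225) and the fingers clear. I'll loosen the orange threshold.

```bash
python3 - <<'E'
from h import *
res=[]
for n in("w1","w2"):
    g=dict(np.load(n+".npz"));hsv=cv2.cvtColor(g["img"],cv2.COLOR_RGB2HSV).astype(int);H,S,V=hsv[...,0],hsv[...,1],hsv[...,2]
    T=g["T"];p=np.linalg.inv(T)@[.5137,-.123,.026,1];uv=g["camera_matrix"]@p[:3];uv=uv[:2]/uv[2]
    yy,xx=np.mgrid[:400,:640];reg=np.hypot(xx-uv[0],yy-uv[1])<.045/p[2]*313
    c,l=blob((V<60)&reg,100);c.sort(key=lambda t:-t[0][4]);x,y,w,h=c[0][0][:4]
    lid=np.zeros_like(reg);lid[y:y+h,x:x+w]=1
    lid&=np.hypot(xx-x-w/2,yy-y-h/2)<.44*w
    b,_=blob(lid&(S>120)&(V>100),4);b.sort(key=lambda t:-t[0][4]);print(n,b[:2],c[:1])
    res.append((g,T,b[0][1],(x+w/2-.5,y+h/2-.5)))
mk=cross([ray(g,o,T) for g,T,o,c in res]);print("mark",mk)
print("lidblob",cross([ray(g,c,T) for g,T,o,c in res]))
for g,T,o,c in res: print(plane(g,c,.02,T),plane(g,o,.026,T))
E
```

```text
w1 [([316, 253, 6, 8, 38], [318.5, 256.7])] [([296, 211, 52, 54, 2166], [321.6, 237.2])]
w2 [([300, 217, 8, 13, 78], [303.4, 223.0])] [([272, 160, 74, 75, 4186], [308.1, 196.8])]
mark (array([ 0.53402154, -0.11219515,  0.02261589]), [np.float64(0.0004032843993684907), np.float64(0.0004032843993684829)])
lidblob (array([ 0.51607015, -0.12246351,  0.00945319]), [np.float64(3.7851236927162074e-05), np.float64(3.785123692713727e-05)])
[ 0.51289401 -0.12581689  0.02      ] [ 0.53240812 -0.11324353  0.026     ]
[ 0.5137278  -0.12438841  0.02      ] [ 0.53337881 -0.11315036  0.026     ]
```

Call:
{"method": "step_arm", "body": {
  "series": [
    [-0.06, -0.06, 0.6, 0, 0, 0, 85],
    [0, 0, 0.9, 0, 0, 0, 85],
    [0, 0, 0.9, 0, 0, 0, 85],
    [0, 0, 0.9, 0, 0, 0, 85],
    [0, 0, 0.7, 0, 0, 0, 85],
    [0, 0, 0.3, 0, 0, 0, 85],
    [0, 0, 0, 0, 0, 0, 85],
    [0, 0, 0, 0, 0, 0, 85]
  ]
}}

```text
time: 2.7
eef_pos: [0.5172, -0.1254, 0.0198]
orientation: [-1.113, 2.936, -0.002]
contact_force: [-0.2, 0.0, -0.1]
gripper_width: 0.085
grip_force: 0.0
```

```bash
python3 - <<'E'
from h import *
from plant import r
s=r.state();rep(s);print(totool(s,np.array([.5137,-.1235,.003])-s["eef_pos"]))
E
```

```text
t 2.70 q [ 0.057  0.383 -0.288  0.001 -0.897 -0.904] p [ 0.5172 -0.1254  0.0198] yaw_y 131.5 z [ 0.002 -0.001 -1.   ] F [-0.22  0.03 -0.07] T [ 0.038  0.006 -0.029] w 0.0850
[0.04540766 0.12623555 0.55861141]
```

Call:
{"method": "step_arm", "body": {
  "series": [
    [0.05, 0.13, 0.25, 0, 0, 0, 85],
    [0, 0, 0.25, 0, 0, 0, 85],
    [0, 0, 0, 0, 0, 0, 85],
    [0, 0, 0, 0, 0, 0, 60],
    [0, 0, 0, 0, 0, 0, 60],
    [0, 0, 0, 0, 0, 0, 60],
    [0, 0, 0, 0, 0, 0, 60],
    [0, 0, 0, 0, 0, 0, 60]
  ]
}}

```text
time: 3.37
eef_pos: [0.5133, -0.1233, 0.0047]
orientation: [-1.114, 2.936, -0.002]
contact_force: [-2.0, -0.2, 6.4]
gripper_width: 0.0651
grip_force: 66.2
```

```bash
python3 - <<'E'
from h import *
from plant import r
s=r.state();rep(s);print(s["grip_force"]);f=r.grab_frame("side");im=f["img"][150:250,250:410];cv2.imwrite("pics/s1.png",cv2.resize(im,(800,500),interpolation=cv2.INTER_CUBIC)[:,:,::-1])
E
```

```text
t 3.37 q [ 0.062  0.396 -0.317  0.001 -0.856 -0.908] p [ 0.5133 -0.1233  0.0047] yaw_y 131.6 z [ 0.002 -0.001 -1.   ] F [-2.03 -0.17  6.43] T [-0.017  0.636  0.041] w 0.0651
66.24739157035947
```

View pics/s1.png

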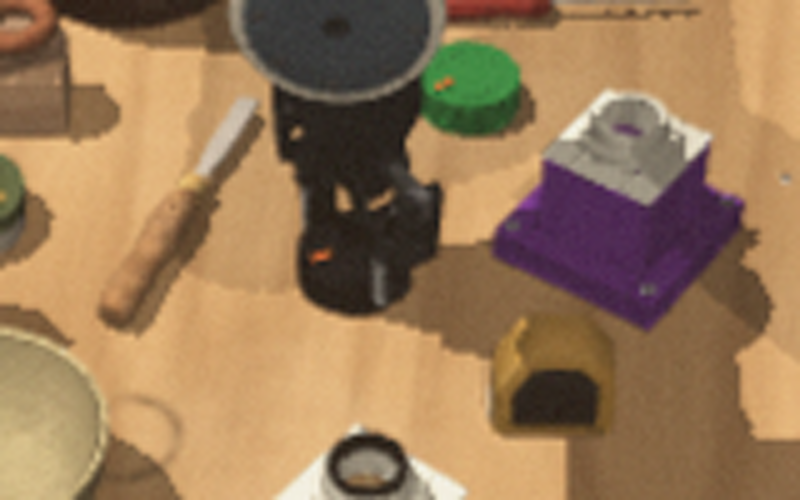

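Gripped at 65.1 mm opening. The crop shows the near finger ending close to the lid's lower edge at about (380,300), with the neighbours untouched. Next I'll lift and carry it over to the pot.

Call:
{"method": "step_arm", "body": {
  "series": [
    [0, 0, -0.4, 0, 0, 0, 60],
    [0, 0, -0.8, 0, 0, 0, 60],
    [0, 0, -1, 0, 0, 0, 60],
    [0, 0, -1, 0, 0, 0, 60],
    [0, 0, -1, 0, 0, 0, 60],
    [0, 0, -0.8, 0, 0, 0, 60],
    [0, 0, 0, 0, 0, 0, 60]
  ]
}}

```text
time: 4.0
eef_pos: [0.5154, -0.1235, 0.1592]
orientation: [-1.112, 2.929, -0.008]
contact_force: [0.5, 0.1, -1.7]
gripper_width: 0.0654
grip_force: 67.6
```

Call:
{"method": "step_arm", "body": {
  "series": [
    [-0.3, 0.4, 0, 0, 0, 0, 60],
    [-0.6, 0.9, 0, 0, 0, 0, 60],
    [-0.6, 0.9, 0, 0, 0, 0, 60],
    [-0.6, 0.9, 0, 0, 0, 0, 60],
    [-0.6, 0.9, 0, 0, 0, 0, 60],
    [-0.6, 0.9, 0, 0, 0, 0, 60],
    [-0.6, 0.9, 0, 0, 0, 0, 60],
    [-0.5, 0.8, 0, 0, 0, 0, 60]
  ]
}}

```text
time: 4.67
eef_pos: [0.4791, 0.1146, 0.1529]
orientation: [1.114, -2.937, -0.001]
contact_force: [0.5, -0.7, -2.1]
gripper_width: 0.0652
grip_force: 67.5
```

Call:
{"method": "step_arm", "body": {
  "series": [
    [0, 0, 0, 0, 0, -1, 60],
    [0, 0, 0, 0, 0, -1, 60],
    [0, 0, 0, 0, 0, -1, 60],
    [0, 0, 0, 0, 0, -1, 60],
    [0, 0, 0, 0, 0, -1, 60],
    [0, 0, 0, 0, 0, -1, 60],
    [0, 0, 0, 0, 0, -1, 60],
    [0, 0, 0, 0, 0, -1, 60]
  ]
}}

```text
time: 5.33
eef_pos: [0.4795, 0.1127, 0.1527]
orientation: [2.217, -2.224, -0.001]
contact_force: [-0.5, -0.1, -1.5]
gripper_width: 0.0653
grip_force: 67.5
```

Call:
{"method": "step_arm", "body": {
  "series": [
    [0, 0, 0, 0, 0, -1, 60],
    [0, 0, 0, 0, 0, -1, 60],
    [0, 0, 0, 0, 0, -1, 60],
    [0, 0, 0, 0, 0, -1, 60],
    [0, 0, 0, 0, 0, -1, 60],
    [0, 0, 0, 0, 0, -1, 60],
    [0, 0, 0, 0, 0, 0, 60],
    [0, 0, 0, 0, 0, 0, 60]
  ]
}}

```text
time: 6.0
eef_pos: [0.4796, 0.1127, 0.1529]
orientation: [2.791, -1.442, -0.001]
contact_force: [0.6, -0.1, -1.5]
gripper_width: 0.0651
grip_force: 67.5
```

```bash
python3 - <<'E'
from h import *
from plant import r
s=r.state();rep(s);print(totool(s,np.array([.4807,.1194,.13])-s["eef_pos"]))
f=r.grab_frame("wrist");T=wristT(s,f);np.savez("w3.npz",T=T,**f);cv2.imwrite("pics/w3.png",f["img"][:,:,::-1])
E
```

```text
t 6.00 q [ 0.549  0.183 -0.188 -0.    -1.201  0.068] p [0.4796 0.1127 0.1529] yaw_y -144.6 z [-0.001 -0.    -1.   ] F [ 0.63 -0.12 -1.49] T [-0.012 -0.007  0.037] w 0.0651
[-0.16234341 -0.15968162  0.76302049]
```

View pics/w3.png

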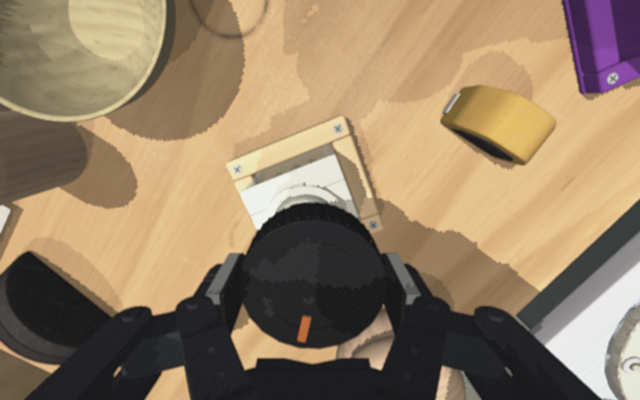

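The held lid is level at (316,285) with its mark at (304,328). The block's screws show at (237,169), (338,128) and (373,225). Clockwise screwing lowers q6, so I'll wind further anticlockwise first to make room.

Call:
{"method": "step_arm", "body": {
  "series": [
    [0, 0, 0, 0, 0, -1, 60],
    [0, 0, 0, 0, 0, -1, 60],
    [0, 0, 0, 0, 0, -1, 60],
    [0, 0, 0, 0, 0, -1, 60],
    [0, 0, 0, 0, 0, -1, 60],
    [0, 0, 0, 0, 0, -1, 60],
    [0, 0, 0, 0, 0, -1, 60],
    [0, 0, 0, 0, 0, -1, 60]
  ]
}}

```text
time: 6.72
eef_pos: [0.4798, 0.1127, 0.1531]
orientation: [3.137, -0.174, -0.001]
contact_force: [0.4, -0.5, -1.6]
gripper_width: 0.0654
grip_force: 67.5
```

Call:
{"method": "step_arm", "body": {
  "series": [
    [0, 0, 0, 0, 0, -1, 60],
    [0, 0, 0, 0, 0, -1, 60],
    [0, 0, 0, 0, 0, -1, 60],
    [0, 0, 0, 0, 0, -1, 60],
    [0, 0, 0, 0, 0, -1, 60],
    [0, 0, 0, 0, 0, -1, 60],
    [0, 0, 0, 0, 0, -1, 60],
    [0, 0, 0, 0, 0, -1, 60]
  ]
}}

```text
time: 7.38
eef_pos: [0.4798, 0.1128, 0.1531]
orientation: [-2.936, -1.117, 0.0]
contact_force: [-0.5, 0.4, -2.1]
gripper_width: 0.0646
grip_force: 67.5
```

Call:
{"method": "step_arm", "body": {
  "series": [
    [0, 0, 0, 0, 0, -1, 60],
    [0, 0, 0, 0, 0, -1, 60],
    [0, 0, 0, 0, 0, -1, 60],
    [0, 0, 0, 0, 0, -1, 60],
    [0, 0, 0, 0, 0, -1, 60],
    [0, 0, 0, 0, 0, -1, 60],
    [0, 0, 0, 0, 0, -1, 60],
    [0, 0, 0, 0, 0, 0, 60]
  ]
}}

```text
time: 8.05
eef_pos: [0.4798, 0.1127, 0.1531]
orientation: [-2.342, -2.094, 0.0]
contact_force: [0.1, 0.6, -1.0]
gripper_width: 0.0652
grip_force: 67.5
```

```bash
python3 - <<'E'
from h import *
from plant import r
s=r.state();rep(s);f=r.grab_frame("wrist");T=wristT(s,f);np.savez("w4.npz",T=T,**f);cv2.imwrite("pics/w4.png",f["img"][:,:,::-1])
g=dict(np.load("w3.npz"));P=[plane(g,u,.024,g["T"]) for u in((237,169),(338,128),(373,225))];print(np.round(P,4),(P[0]+P[2])/2)
e=P[0]-P[1];print(np.degrees(np.arctan2(e[1],e[0])))
for n in("w2","w3"):pass
E
```

```text
t 8.05 q [ 0.549  0.183 -0.188 -0.    -1.201  2.481] p [0.4798 0.1127 0.1531] yaw_y -6.4 z [-0. -0. -1.] F [ 0.15  0.56 -0.98] T [-0.041  0.001 -0.046] w 0.0652
[[0.5474 0.1334 0.024 ]
 [0.496  0.0541 0.024 ]
 [0.417  0.1057 0.024 ]] [0.48221455 0.11958203 0.024     ]
57.06574592772595
```

View pics/w4.png

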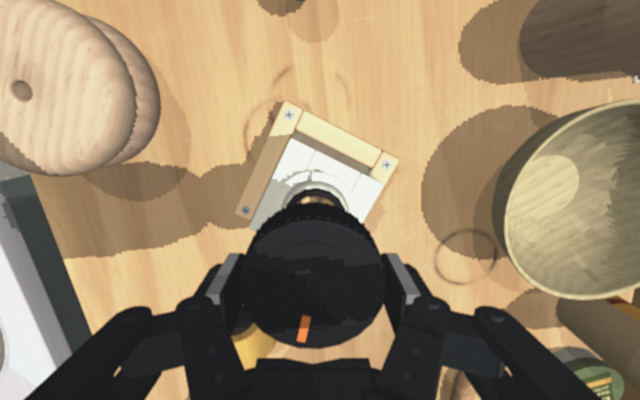

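The lid is held at (316,285). The block screws now show at (290,114), (387,164) and (245,210), and this second wrist direction averages out the calibration bias.

```bash
python3 - <<'E'
from h import *
from plant import r
s=r.state();g=dict(np.load("w4.npz"));P=[plane(g,u,.024,g["T"]) for u in((387,164),(290,114),(245,210))];c=(P[0]+P[2])/2;print(c)
h=dict(np.load("w3.npz"))
for a,b in(((237,169),(245,210)),((373,225),(290,114)),((338,128),(245,210)),((373,225),(245,210)),((338,128),(290,114)),((237,169),(290,114)),((237,169),(387,164)),((373,225),(387,164)),((338,128),(387,164))):
    x,e=cross([ray(h,a,h["T"]),ray(g,b,g["T"])])
    if e[0]<.01: print(a,b,x.round(4),round(e[0],4))
# centre of held lid top (ellipse extents) relative to TCP
for k in(h,g):
    print("lid c",k["T"][:3,3], plane(k,(316,285),.153+.021,k["T"]))
c=(c+[.4822,.1196,.024])/2
print(c,totool(s,np.array([c[0],c[1],.105])-s["eef_pos"]))
E
```

```text
[0.48260017 0.11958086 0.024     ]
(373, 225) (245, 210) [0.4172 0.1057 0.0243] 0.0
(237, 169) (387, 164) [0.5477 0.1335 0.024 ] 0.0003
lid c [0.5249249  0.05128503 0.29534296] [0.47947975 0.11247128 0.174     ]
lid c [0.48918941 0.19024884 0.2956052 ] [0.48202437 0.11419164 0.174     ]
[0.48240009 0.11959043 0.024     ] [0.23708474 0.05793318 1.60533959]
```

Call:
{"method": "step_arm", "body": {
  "series": [
    [0.23, 0.05, 0.3, 0, 0, 0, 60],
    [0, 0, 0.5, 0, 0, 0, 60],
    [0, 0, 0.4, 0, 0, 0, 60],
    [0, 0, 0, 0, 0, 0, 60],
    [0, 0, 0, 0, 0, 0, 60]
  ]
}}

```text
time: 8.52
eef_pos: [0.4819, 0.1194, 0.1165]
orientation: [-2.345, -2.09, 0.003]
contact_force: [0.1, -0.3, -1.4]
gripper_width: 0.0652
grip_force: 67.5
```

```bash
python3 - <<'E'
from h import *
from plant import r
s=r.state();rep(s);print(totool(s,np.array([.482,.1195,.1])-s["eef_pos"]))
E
```

```text
t 8.52 q [ 0.559  0.219 -0.24   0.    -1.113  2.467] p [0.4819 0.1194 0.1165] yaw_y -6.6 z [-0.002 -0.001 -1.   ] F [ 0.14 -0.29 -1.38] T [ 0.005 -0.032 -0.026] w 0.0652
[0.00447513 0.00484814 0.54999599]
```

Call:
{"method": "step_arm", "body": {
  "series": [
    [0, 0, 0.15, 0, 0, 0, 60],
    [0, 0, 0.15, 0, 0, 0, 60],
    [0, 0, 0.15, 0, 0, 0, 60],
    [0, 0, 0.1, 0, 0, 0, 60],
    [0, 0, 0, 0, 0, 0, 60],
    [0, 0, 0, 0, 0, 0, 60]
  ]
}}

```text
time: 9.02
eef_pos: [0.4822, 0.1194, 0.1007]
orientation: [2.343, 2.092, -0.0]
contact_force: [0.3, 0.6, -1.8]
gripper_width: 0.0649
grip_force: 67.5
```

Call:
{"method": "step_arm", "body": {
  "series": [
    [0, 0, 0.05, 0, 0, 0, 60],
    [0, 0, 0.05, 0, 0, 0, 60],
    [0, 0, 0.05, 0, 0, 0, 60],
    [0, 0, 0, 0, 0, 0, 60],
    [0, 0, 0, 0, 0, 0, 60]
  ]
}}

```text
time: 9.43
eef_pos: [0.4822, 0.1194, 0.0962]
orientation: [-2.343, -2.093, 0.0]
contact_force: [-0.3, -0.1, -0.7]
gripper_width: 0.0655
grip_force: 67.5
```

Call:
{"method": "step_arm", "body": {
  "series": [
    [0, 0, 0.03, 0, 0, 0, 60],
    [0, 0, 0.03, 0, 0, 0, 60],
    [0, 0, 0.03, 0, 0, 0, 60],
    [0, 0, 0, 0, 0, 0, 60],
    [0, 0, 0, 0, 0, 0, 60]
  ]
}}

```text
time: 9.85
eef_pos: [0.4822, 0.1194, 0.0935]
orientation: [-2.343, -2.093, 0.0]
contact_force: [0.5, -0.5, -1.7]
gripper_width: 0.065
grip_force: 67.5
```

```bash
python3 - <<'E'
from h import *
from plant import r
rep(r.state())
E
```

```text
t 9.85 q [ 0.559  0.24  -0.277 -0.    -1.053  2.47 ] p [0.4822 0.1194 0.0935] yaw_y -6.5 z [-0. -0. -1.] F [ 0.46 -0.51 -1.67] T [ 0.033 -0.017 -0.03 ] w 0.0650
```

Call:
{"method": "step_arm", "body": {
  "series": [
    [0, 0, 0.03, 0, 0, 0, 60],
    [0, 0, 0.02, 0, 0, 0, 60],
    [0, 0, 0, 0, 0, 0, 60],
    [0, 0, 0, 0, 0, 0, 60]
  ]
}}

```text
time: 10.18
eef_pos: [0.4825, 0.1195, 0.0927]
orientation: [2.343, 2.093, 0.001]
contact_force: [-1.1, 0.1, 5.8]
gripper_width: 0.0653
grip_force: 68.3
```

Contact at lid edge of about 88 mm, close to the lowest rest. Now turning clockwise and sinking with the thread.

Call:
{"method": "step_arm", "body": {
  "series": [
    [0, 0, 0.01, 0, 0, 0.7, 60],
    [0, 0, 0.01, 0, 0, 1, 60],
    [0, 0, 0.01, 0, 0, 1, 60],
    [0, 0, 0.01, 0, 0, 1, 60]
  ]
}}

```text
time: 10.52
eef_pos: [0.4827, 0.1192, 0.0915]
orientation: [2.705, 1.596, 0.001]
contact_force: [-0.9, -1.6, 5.7]
gripper_width: 0.0652
grip_force: 68.3
```

```bash
python3 - <<'E'
from h import *
from plant import r
rep(r.state())
E
```

```text
t 10.52 q [ 5.590e-01  2.420e-01 -2.810e-01  1.000e-03 -1.047e+00  2.078e+00] p [0.4827 0.1192 0.0915] yaw_y -28.9 z [ 0.001 -0.    -1.   ] F [-0.87 -1.62  5.74] T [-0.569  0.606  0.164] w 0.0652
```

Call:
{"method": "step_arm", "body": {
  "series": [
    [0, 0, 0.01, 0, 0, 1, 60],
    [0, 0, 0.01, 0, 0, 1, 60],
    [0, 0, 0.01, 0, 0, 1, 60],
    [0, 0, 0.01, 0, 0, 1, 60]
  ]
}}

```text
time: 10.85
eef_pos: [0.483, 0.1194, 0.0905]
orientation: [2.978, 0.999, 0.003]
contact_force: [-0.9, -0.8, 6.1]
gripper_width: 0.0647
grip_force: 68.3
```

```bash
python3 - <<'E'
from h import *
from plant import r
rep(r.state())
E
```

```text
t 10.85 q [ 5.590e-01  2.430e-01 -2.820e-01  1.000e-03 -1.044e+00  1.659e+00] p [0.483  0.1194 0.0905] yaw_y -52.9 z [ 0.002 -0.    -1.   ] F [-0.89 -0.82  6.11] T [-0.324  0.367  0.181] w 0.0647
```

Call:
{"method": "step_arm", "body": {
  "series": [
    [0, 0, 0.008, 0, 0, 1, 60],
    [0, 0, 0.008, 0, 0, 1, 60],
    [0, 0, 0.008, 0, 0, 1, 60],
    [0, 0, 0.008, 0, 0, 1, 60]
  ]
}}

```text
time: 11.18
eef_pos: [0.4837, 0.1194, 0.0902]
orientation: [3.121, 0.358, 0.005]
contact_force: [-1.1, -1.1, 7.4]
gripper_width: 0.0651
grip_force: 68.6
```

```bash
python3 - <<'E'
from h import *
from plant import r
rep(r.state())
E
```

```text
t 11.18 q [ 0.559  0.244 -0.283  0.002 -1.041  1.24 ] p [0.4837 0.1194 0.0902] yaw_y -76.9 z [ 0.003 -0.    -1.   ] F [-1.05 -1.08  7.42] T [-0.481  0.344  0.169] w 0.0651
```

Call:
{"method": "step_arm", "body": {
  "series": [
    [0, 0, 0, 0, 0, 1, 60],
    [0, 0, 0, 0, 0, 1, 60],
    [0, 0, 0, 0, 0, 1, 60]
  ]
}}

```text
time: 11.43
eef_pos: [0.4838, 0.1195, 0.0903]
orientation: [-3.138, 0.134, -0.006]
contact_force: [-0.0, -0.8, 6.9]
gripper_width: 0.065
grip_force: 68.5
```

```bash
python3 - <<'E'
from h import *
from plant import r
rep(r.state())
E
```

```text
t 11.43 q [ 0.559  0.244 -0.283  0.002 -1.041  0.926] p [0.4838 0.1195 0.0903] yaw_y -94.9 z [ 0.004  0.    -1.   ] F [-0.02 -0.81  6.89] T [-0.465  0.089  0.179] w 0.0650
```

Call:
{"method": "step_arm", "body": {
  "series": [
    [0, 0, 0, 0, 0, 0.7, 60],
    [0, 0, 0, 0, 0, 0.7, 60],
    [0, 0, 0, 0, 0, 0.7, 60]
  ]
}}

```text
time: 11.68
eef_pos: [0.4838, 0.1192, 0.0901]
orientation: [-3.105, 0.475, -0.006]
contact_force: [0.8, -3.0, 5.2]
gripper_width: 0.0651
grip_force: 68.3
```

```bash
python3 - <<'E'
from h import *
from plant import r
rep(r.state())
E
```

```text
t 11.68 q [ 0.558  0.244 -0.283  0.003 -1.041  0.708] p [0.4838 0.1192 0.0901] yaw_y -107.4 z [ 0.004 -0.    -1.   ] F [ 0.79 -3.02  5.19] T [-0.859 -0.24   0.408] w 0.0651
```

Torque is climbing. I'll ease off the downward press so it doesn't bias the reading, and turn on in smaller steps.

Call:
{"method": "step_arm", "body": {
  "series": [
    [0, 0, -0.01, 0, 0, 0, 60],
    [0, 0, -0.01, 0, 0, 0, 60],
    [0, 0, 0, 0, 0, 0.3, 60]
  ]
}}

```text
time: 11.93
eef_pos: [0.4837, 0.1194, 0.0901]
orientation: [-3.099, 0.516, -0.005]
contact_force: [2.8, -2.1, 3.0]
gripper_width: 0.0651
grip_force: 68.1
```

```bash
python3 - <<'E'
from h import *
from plant import r
rep(r.state())
E
```

```text
t 11.93 q [ 0.558  0.244 -0.282  0.002 -1.042  0.681] p [0.4837 0.1194 0.0901] yaw_y -108.9 z [ 0.003 -0.    -1.   ] F [ 2.81 -2.14  3.03] T [-0.865 -1.005  0.367] w 0.0651
```

Call:
{"method": "step_arm", "body": {
  "series": [
    [0, 0, 0, 0, 0, 0.3, 60],
    [0, 0, 0, 0, 0, 0.3, 60]
  ]
}}

```text
time: 12.1
eef_pos: [0.4835, 0.1193, 0.09]
orientation: [-3.081, 0.615, -0.004]
contact_force: [2.8, -3.1, 3.2]
gripper_width: 0.0653
grip_force: 68.1
```

```bash
python3 - <<'E'
from h import *
from plant import r
rep(r.state())
E
```

```text
t 12.10 q [ 0.558  0.244 -0.283  0.002 -1.042  0.617] p [0.4835 0.1193 0.09  ] yaw_y -112.6 z [ 0.003 -0.    -1.   ] F [ 2.84 -3.06  3.2 ] T [-0.979 -1.007  0.443] w 0.0653
```

Call:
{"method": "step_arm", "body": {
  "series": [
    [0, 0, 0, 0, 0, 0.3, 60],
    [0, 0, 0, 0, 0, 0.3, 60]
  ]
}}

```text
time: 12.27
eef_pos: [0.4835, 0.1192, 0.09]
orientation: [3.06, -0.711, 0.004]
contact_force: [2.2, -2.2, 2.9]
gripper_width: 0.0649
grip_force: 68.1
```

```bash
python3 - <<'E'
from h import *
from plant import r
rep(r.state())
E
```

```text
t 12.27 q [ 0.558  0.244 -0.283  0.002 -1.042  0.555] p [0.4835 0.1192 0.09  ] yaw_y -116.2 z [ 0.003 -0.001 -1.   ] F [ 2.24 -2.17  2.93] T [-1.039 -1.085  0.587] w 0.0649
```

Call:
{"method": "step_arm", "body": {
  "series": [
    [0, 0, 0, 0, 0, 0, 60],
    [0, 0, 0, 0, 0, 0, 60],
    [0, 0, 0, 0, 0, 0, 60]
  ]
}}

```text
time: 12.52
eef_pos: [0.4834, 0.1193, 0.0899]
orientation: [-3.06, 0.71, -0.004]
contact_force: [3.4, -3.3, 3.2]
gripper_width: 0.065
grip_force: 68.1
```

```bash
python3 - <<'E'
from h import *
from plant import r
rep(r.state())
E
```

```text
t 12.52 q [ 0.558  0.244 -0.283  0.002 -1.042  0.556] p [0.4834 0.1193 0.0899] yaw_y -116.1 z [ 0.002 -0.    -1.   ] F [ 3.36 -3.34  3.15] T [-1.229 -1.396 -0.008] w 0.0650
```

Call:
{"method": "step_arm", "body": {
  "series": [
    [0, 0, 0, 0, 0, 0, 60],
    [0, 0, 0, 0, 0, 0, 60]
  ]
}}

```text
time: 12.68
eef_pos: [0.4834, 0.1193, 0.0899]
orientation: [-3.06, 0.71, -0.004]
contact_force: [4.4, -3.8, 2.5]
gripper_width: 0.0651
grip_force: 68.1
```

```bash
python3 - <<'E'
from h import *
from plant import r
s=r.state();rep(s);print(s["tau"].round(3))
f=r.grab_frame("wrist");cv2.imwrite("pics/w5.png",f["img"][:,:,::-1])
s=r.state();rep(s);print(s["tau"].round(3))
E
```

```text
t 12.68 q [ 0.558  0.244 -0.283  0.002 -1.042  0.556] p [0.4834 0.1193 0.0899] yaw_y -116.1 z [ 0.002 -0.    -1.   ] F [ 4.35 -3.77  2.5 ] T [-1.196 -1.341  0.038] w 0.0651
[ 2.2230e+00 -3.3317e+01  1.8798e+01  2.6080e+00 -5.5200e-01 -1.2000e-02]
t 12.73 q [ 0.558  0.244 -0.283  0.002 -1.042  0.556] p [0.4834 0.1193 0.0899] yaw_y -116.1 z [ 0.002 -0.    -1.   ] F [ 4.32 -2.87  3.92] T [-1.23  -1.364  0.012] w 0.0654
[ 2.2250e+00 -3.3317e+01  1.8798e+01  2.6080e+00 -5.5200e-01 -1.2000e-02]
```

View pics/w5.png

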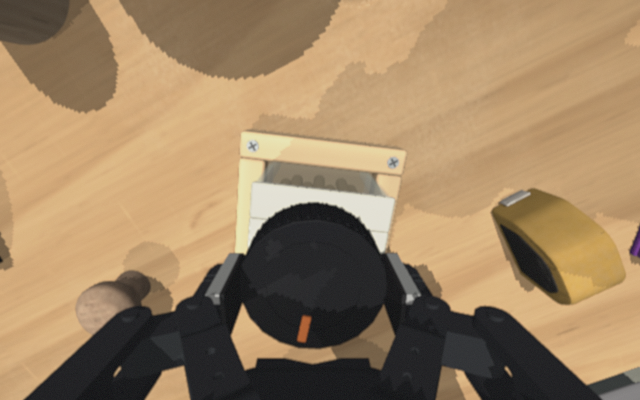

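The mark sits at the same place in the gripper (304,328), so there was no slip, and the lid looks level. I'll make one tiny check turn to confirm the resistance.

Call:
{"method": "step_arm", "body": {
  "series": [
    [0, 0, 0, 0, 0, 0.1, 60]
  ]
}}

```text
time: 12.82
eef_pos: [0.4834, 0.1193, 0.0899]
orientation: [-3.056, 0.725, -0.004]
contact_force: [3.6, -4.1, 2.7]
gripper_width: 0.0654
grip_force: 68.1
```

```bash
python3 - <<'E'
from h import *
from plant import r
rep(r.state())
E
```

```text
t 12.82 q [ 0.558  0.244 -0.283  0.002 -1.042  0.546] p [0.4834 0.1193 0.0899] yaw_y -116.7 z [ 0.002 -0.    -1.   ] F [ 3.6  -4.06  2.7 ] T [-1.219 -1.377  0.465] w 0.0654
```

Resistance is back at 0.47 N m on moving, and peaked at 0.59 N m while turning, so the lid is snug. Releasing.

Call:
{"method": "step_arm", "body": {
  "series": [
    [0, 0, 0, 0, 0, 0, 70],
    [0, 0, 0, 0, 0, 0, 85],
    [0, 0, 0, 0, 0, 0, 85],
    [0, 0, 0, 0, 0, 0, 85],
    [0, 0, 0, 0, 0, 0, 85],
    [0, 0, -0.1, 0, 0, 0, 85],
    [0, 0, -0.3, 0, 0, 0, 85],
    [0, 0, -0.6, 0, 0, 0, 85]
  ]
}}

```text
time: 13.48
eef_pos: [0.481, 0.119, 0.1185]
orientation: [3.053, -0.729, -0.005]
contact_force: [0.7, 0.6, 0.6]
gripper_width: 0.0848
grip_force: 0.0
```

Call:
{"method": "step_arm", "body": {
  "series": [
    [0, 0, -1, 0, 0, 0, 85],
    [0, 0, -1, 0, 0, 0, 85],
    [0, 0, -1, 0, 0, 0, 85],
    [0, 0, -0.5, 0, 0, 0, 85],
    [0, 0, 0, 0, 0, 0, 85],
    [0, 0, 0, 0, 0, 0, 85]
  ]
}}

```text
time: 13.98
eef_pos: [0.4826, 0.1197, 0.2258]
orientation: [-3.054, 0.729, -0.003]
contact_force: [-0.8, 0.3, -0.0]
gripper_width: 0.0849
grip_force: 0.0
```

```bash
python3 - <<'E'
from h import *
from plant import r
s=r.state();rep(s);w=r.grab_frame("wrist");f=r.grab_frame("side");im=np.hstack([cv2.resize(w["img"],(480,300)),cv2.resize(f["img"][215:295,280:365],(319,300),interpolation=cv2.INTER_CUBIC)])
cv2.imwrite("pics/end.png",im[:,:,::-1])
E
```

```text
t 13.98 q [ 0.559  0.15  -0.038 -0.    -1.379  0.543] p [0.4826 0.1197 0.2258] yaw_y -116.9 z [ 0.002  0.002 -1.   ] F [-0.83  0.33 -0.02] T [-0.002  0.068 -0.118] w 0.0849
```

View pics/end.png

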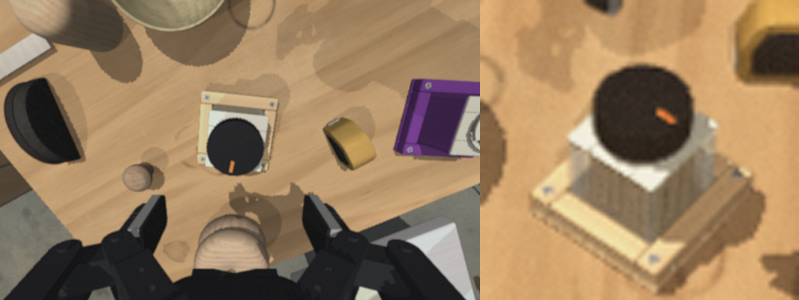

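The lid sits level on the pot, at (237,147) in the wrist half and (643,113) in the side half. The gripper is clear and the bystanders in view are where they were.

```bash
python3 -c "
from plant import r
print(r.finish_job())"
```

```text
the job is handed in; nothing more can be done
None
```

The black lid is screwed down level on the clear pot and released; torque peaked at about 0.59 N m while turning (snug is 0.4 to 0.65) but read near zero when held still, not eased by a third as described, and the job is handed in at about 14 s.

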